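Unfold the crank and clamp the glass cell

ROBOT

A 6-joint arm with a two-finger parallel gripper is mounted at the origin on the work surface. World frame = base frame: x ahead of the robot, y to its left, z up, the work surface at z = 0. Lengths are in m, angles in rad, forces in N, time in s.
With the tool pointing down it reaches from about 0.3 to 0.85 m from the base axis. Payload 4.2 kg.
Tool frame: the origin (TCP) lies where the fingers leave the gripper's body, on its centre line; the fingertips stand 78 mm ahead of it and the grasp point (between the pads) lies 60 mm ahead of it; z points along the fingers, y is the line along which they close (so a half turn about z gives the same grasp; the last joint's range is limited). The gripper opens to 91 mm and grips with 3 to 60 N. Pads are 32 mm wide; open, the fingers measure 118 mm over their backs; the gripper's body (76 mm by 178 mm) begins 60 mm behind the grasp point.
Start: joints at [1.176, 0.32, 1.565, -0, 1.257, -0.02], TCP at [0.211, 0.535, 0.292] pointing down, gripper open.
Joint ranges: [-3.11, 3.11], [-0.84, 2.01], [0.21, 2.61], [-1.34, 4.49], [0.05, 2.63], [-2.56, 2.56]. Speed limits (rad/s): [2.57, 2.57, 3.14, 3.14, 3.14, 3.14].

INTERFACE

Orientations are given as a unit quaternion [x, y, z, w].
In Python, from cell import r, optics, ticket gives the robot as it stands. The module is installed in compiled form; this text tells all that it offers.
- The arm moves only by the tool apply_moves, never from a script. Its argument "series" is a list of rows, each an object of numbers: "jaw": the gripper's target within -1 to 1 (shut at 1, half-way at 0, fully open at -1); "dx", "dy", "dz": the shift along the tool's x, y, z in cm; "roll": the turn about the tool's z in rad. A call has 1 to 8 rows; each row is the pose to reach, as a shift and turn from the pose commanded when the call began, along the tool's axes at that moment; what a row does not reach only later rows make up. A row lasts 1/8 s, in which the tool goes at most 62.5 mm and 10.7 degrees, less where a joint would pass 70% of its speed; a pose out of reach is approached as far as the arm can. A call with a gripper value outside its range is refused whole. The fingers move at their own pace and stop on an object; "grip_force" is the grip in N (left out, the last holds). Time passes only in rows, so rows that repeat a pose let the fingers close. It gives the time, the measured TCP pose, the force, the opening and the grip force at its end, in the units of the state.
- r.read_state(): the state, without advancing time (a new reading comes with each control period).
- optics.read_camera(name): name is "scene" or "top"; returns (picture, depth): 480x640x3 uint8, red, green, blue; 480x640 float32, m along the optical axis (not along the pixel's ray), 0 where there is no reading.
- optics.get_calibration(name): a dict with "fx", "fy", "cx", "cy" (pixels), "position" and "rotation" of the camera in the world. Camera axes: x right, y up, looking along -z (the intrinsics and any distortion apply to the point x, -y, -z); pixel columns grow to the right and rows downward; lengths in m; the calibration is good to about 2 mm. A picture is of the moment at which its call begins. get_calibration takes no time and is no camera call.
- ticket.close_job(): hands the job in; it is judged then, once.
The state is a dict: "t": time; "joint_pos": joint angles; "joint_vel": joint speeds; "effort": joint torques, N m; "position": TCP position; "eef_rot": TCP orientation; "ft_force": force on the tool from outside, world axes, zero at the start; "torque": the same for the moment, N m; "grip_width": opening from 0.0 (shut) to 1.0 (fully open); "gripper_force": force on a finger pad.
Only numpy, scipy, OpenCV 4.12 (cv2) and the standard library are available. Lean on these libraries where they do the work, as an engineer would, in place of code of your own. Each camera call takes 0.05 s, during which the arm holds its last target. There are 200 camera calls.

TASK

Swing the clamp's folded orange crank handle up until it stands fully upright, then wind the crank clockwise (seen from above) until the spring pad holds the glass cell against the blue backstop with the pad's spring pushed in about half-way, never bottomed out: too hard cracks the glass. Let go, leaving the handle standing and the cell clamped; do not touch the cell with the robot, and leave the loose things around it where they are.

Things in the scene. Friction and masses are not known exactly. Their poses are not given: they have to be found in the camera images.
- clamp: The clamp, fixed to the table: aluminium base plate 310 x 130 x 12 mm, white gear housing 95 x 90 mm, top 55 mm above the table. Origin on the table under the crank's vertical axis; z up, x along the base towards the backstop; the plate spans x -75 to +235, y -65 to +65 mm. The cell lies on a dark steel bed 20 mm above the table, between ribs 6 mm high.
- crank_axis (a point): The point on the crank's vertical axis at the top face of the crank arm, 80 mm above the table, 25 mm above the housing.
- crank_hinge (a point): The pivot of the folding handle, on the crank arm's outer end, 50 mm from the crank axis and 92 mm above the table. Its x axis points outwards from the crank axis, z up, y along the pivot pin (level, tangential). The steel arm is 16 mm wide and 8 mm thick, its top 80 mm above the table; it reaches 9 mm past the crank axis on the other side.
- grip (a point): Where to hold the handle: on the centre line of its orange sleeve (16 mm diameter, free to spin), 45 mm from the pivot; the sleeve spans 16 to 62 mm from the pivot. Folded, the handle lies level over the arm, pointing inwards across the crank axis, centre line 92 mm above the table; upright, its end is 154 mm above the table. x axis: along the handle towards the pivot.
- handle (a joint): Angle of the folding handle: 0 folded flat, 1.571 rad upright against its stop (starts between 0 and 0.15). It swings up and outwards about the pivot, with friction (0.12 N m) that holds it where it is left; only a value above 1.48 is fully upright.
- crank (a joint): Crank angle, rad: starts between 0 and 0.3 and grows clockwise seen from above, which closes the clamp: 16 mm of the blue carriage per rad (rack and pinion). Stop at 3.6. Friction of 0.45 N m (about 9 N at the handle, even in free running) keeps it where it is left, also under the pad's load; it may be wound back.
- pad: Black rubber pad, 8 x 34 x 22 mm; origin at the centre of its front face, 77 mm from the crank axis along the clamp's x at crank angle 0, 35 mm above the table. It rides on a red stem before the carriage; a spring (3.5 N/mm) lets it go back 8 mm. Good hold: 2 to 6 mm (7 to 21 N, adding 2.2 to 6.7 N at the handle, 4.5 N at half-way). The glass cracks at 27 N.
- cell: The glass cell: green glass block with white ends, 50 (along the clamp) x 44 x 30 mm, about 0.15 kg, loose on the clamp's bed; origin at the centre of its underside. The pad pushes it along the bed against the blue backstop (25 x 50 x 34 mm), which stands fixed wherever it was last set, face 151 to 171 mm from the crank axis: the start of the squeeze must be felt or seen. Not to be touched by the robot.
- dish: Bystander, to be left alone: a covered clear petri dish, 64 mm across, 17 mm high, its lid white. Origin at the centre of its underside.
- caliper: Bystander, to be left alone: a steel caliper, 130 mm long, 12 mm high at its black slide. Origin at the centre of its underside.
- amber: Bystander, to be left alone: an amber bottle, 60 mm across, 120 mm high. Origin at the centre of its underside.
- rack: Bystander, to be left alone: a blue tube rack, 70 x 160 x 80 mm. Origin at the centre of its underside.
- mouse: Bystander, to be left alone: a round black mouse, 62 mm across, 33 mm high. Origin at the centre of its underside.

How it is judged:
On the way, in this order (a step that is already met when the one before it is completed fails the run):
1. the crank handle is swung up fully upright (above 1.48 rad) (value of joint handle above 1.48 rad), for 0.2 s.
2. the crank is wound until the sprung pad holds the cell against the backstop (7 to 21 N) (contact force between pad and cell between 7 and 21 N), for 0.2 s.
At the end, for the whole second after the job is handed in: the pad presses on the cell (so holds it against the backstop) with 7 to 21 N (spring pushed in 2 to 6 mm of its 8), the cell at rest, upright and square in the clamp (within 0.1 rad), and the handle still standing (above 1.3 rad) (all of step 2 and value of joint handle above 1.3 rad and linear speed of cell below 0.01 m/s and angle between cell's own z axis and vertical below 0.1 rad and angle between the x axis of cell and the x axis of clamp, either way round below 0.1 rad); the robot touches nothing.
It fails at once if the glass cell is squeezed with more than 27 N (spring bottomed out) (contact force between pad and cell above 27 N).
It fails at once if the robot touches the glass cell (contact force between any of the fingers, the arm and cell above 1 N).
It fails at once if a bystander is moved more than 30 mm (distance of any of dish, caliper, amber, rack, mouse from where it was at the start of the episode above 0.03 m).
It also fails if it takes over 72 s, if anything falls off the work surface, if the arm or the gripper's body presses on something with over 40 N, if the wrist force passes 120 N, or if a joint passes its speed limit or range.

## Working session

There is one attempt and no reset: what is moved stays moved. The work goes in short steps, Python scripts to look and compute and a tool call to move; the robot and the scene stay as the last step left them, time stands still between calls to the robot, and variables do not carry over. Pictures are saved under pics/ and viewed, at most 10 in all, crops included, and the job is handed in when it is done.

Besides the shell and the picture viewer there is one more tool, called after ">>>" by a JSON object that holds its "api" and its "payload". apply_moves: Moves the arm, as the interface text tells. Its arguments: {"type":"object","properties":{"series":{"type":"array","items":{"type":"object","properties":{"jaw":{"type":"number"},"dx":{"type":"number"},"dy":{"type":"number"},"dz":{"type":"number"},"roll":{"type":"number"}}}},"grip_force":{"type":"number"}},"required":["series"]}

```bash
mkdir -p pics
python3 - <<'E'
from cell import r,optics
import cv2,numpy as np
s=r.read_state();print({k:np.round(v,3) for k,v in s.items()})
for n in("scene","top"):
    p,d=optics.read_camera(n);cv2.imwrite(f"pics/{n}0.png",p[:,:,::-1]);np.savez(f"pics/{n}0.npz",p=p,d=d)
    print(n,optics.get_calibration(n))
E
```

```text
{'t': np.float64(0.0), 'joint_pos': array([ 1.176,  0.32 ,  1.566, -0.   ,  1.257, -0.02 ]), 'joint_vel': array([-0.001,  0.001, -0.   , -0.002,  0.   , -0.   ]), 'effort': array([ 2.0000e-03, -4.1248e+01, -2.3198e+01,  7.3000e-02,  4.6000e-02,
       -0.0000e+00]), 'position': array([0.21 , 0.535, 0.291]), 'eef_rot': array([ 0.186,  0.982, -0.001, -0.   ]), 'ft_force': array([-0.3  ,  0.045, -0.392]), 'torque': array([-0.02 ,  0.014, -0.001]), 'gripper_force': np.float64(0.0), 'grip_width': np.float64(0.995)}
scene {'fx': 439.034229304542, 'fy': 439.034229304542, 'cx': 315.6432560771764, 'cy': 235.99057563012528, 'position': array([ 1.11385964, -0.45950543,  0.88015483]), 'rotation': array([0.33086248, 0.16387039, 0.41127463, 0.83338448])}
top {'fx': 484.4098085548175, 'fy': 484.4098085548175, 'cx': 319.9236130854786, 'cy': 239.2561400341401, 'position': array([ 0.33370474, -0.02270455,  1.14985517]), 'rotation': array([ 0.07376527, -0.06152066, -0.6995611 ,  0.70808768])}
```

View pics/scene0.png

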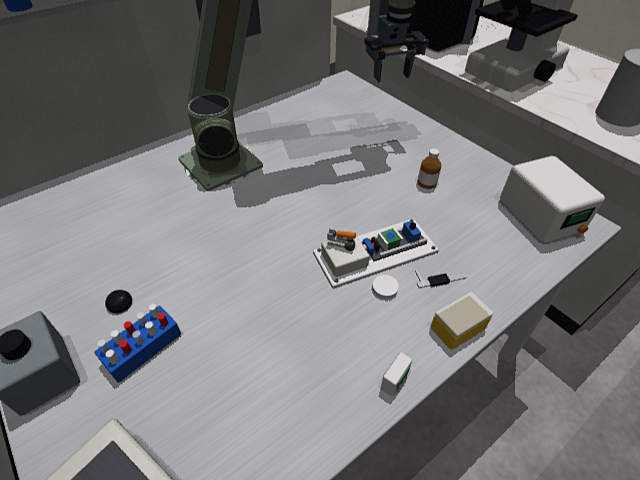

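View pics/top0.png

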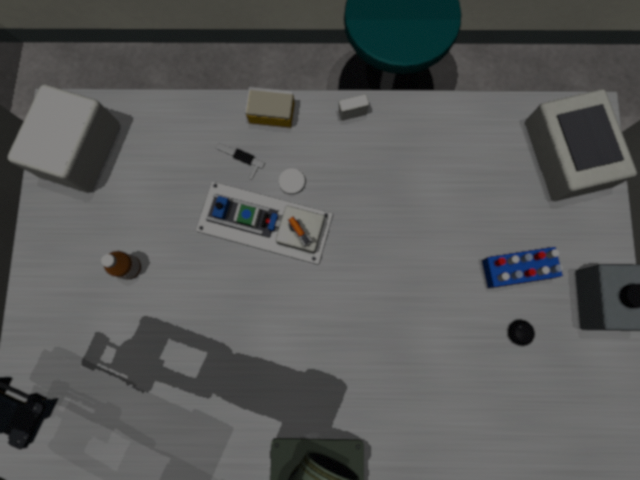

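The scene view shows the clamp at about (375,250), with the dish at (385,287) and the caliper at (440,280). In the top view the plate corners are near (214,184), (332,215), (322,262) and (197,231), the orange handle is at (300,230), and the backstop is on the left.

```bash
cat > h.py <<'E'
import numpy as np,cv2
from scipy.spatial.transform import Rotation as R
from cell import r,optics
C={n:optics.get_calibration(n) for n in("scene","top")}
def ray(n,uv):
    c=C[n];uv=np.atleast_2d(uv).astype(float)
    d=np.c_[(uv[:,0]-c['cx'])/c['fx'],-(uv[:,1]-c['cy'])/c['fy'],-np.ones(len(uv))]
    return R.from_quat(c['rotation']).apply(d)
def onplane(n,uv,z):
    d=ray(n,uv);o=C[n]['position'];return o+d*((z-o[2])/d[:,2])[:,None]
def proj(n,P):
    c=C[n];q=R.from_quat(c['rotation']).inv().apply(np.atleast_2d(P)-c['position'])
    return np.c_[c['cx']-c['fx']*q[:,0]/q[:,2],c['cy']+c['fy']*q[:,1]/q[:,2]]
def cloud(n,d):
    v,u=np.mgrid[:480,:640];return (C[n]['position']+ray(n,np.c_[u.ravel(),v.ravel()])*d.ravel()[:,None]).reshape(480,640,3)
E
python3 - <<'E'
from h import *
a=np.load('pics/top0.npz');b=np.load('pics/scene0.npz')
P=cloud('top',a['d']);print('table z',P[300:320,200:220,2].mean(),P[300:320,200:220,2].std())
print('plate z',np.median(P[222:250,262:272,2]))
# plate by white mask
g=cv2.cvtColor(a['p'],cv2.COLOR_RGB2GRAY);print(g[190,225],g[280,265],g[250,270])
z=P[:,:,2]
m=((z>0.006)&(z<0.14)).astype(np.uint8);m[:170]=0;m[275:]=0;m[:,:185]=0;m[:,345:]=0
k,l,st,ce=cv2.connectedComponentsWithStats(m);print(st)
i=1+st[1:,4].argmax();pts=np.argwhere(l==i)[:,::-1]
Q=onplane('top',pts,0.012)[:,:2].astype(np.float32);print(cv2.minAreaRect(Q))
for n,f,box in(('top',a,(185,170,345,275)),('scene',b,(305,205,445,295))):
    x0,y0,x1,y1=box;c=f['p'][y0:y1,x0:x1,::-1];cv2.imwrite(f'pics/{n}c.png',cv2.resize(c,None,fx=5,fy=5,interpolation=cv2.INTER_CUBIC))
hsv=cv2.cvtColor(a['p'],cv2.COLOR_RGB2HSV)
for n,f in(('top',a),('scene',b)):
    h=cv2.cvtColor(f['p'],cv2.COLOR_RGB2HSV)
    m=(h[...,0]>4)&(h[...,0]<16)&(h[...,1]>180)&(h[...,2]>100)
    y,x=np.nonzero(m);k=(x>185)&(x<450)&(y>170)&(y<300)
    print(n,k.sum(),x[k].min(),x[k].max(),y[k].min(),y[k].max())
    Q=onplane(n,np.c_[x[k],y[k]],0.092);print(cv2.minAreaRect(Q[:,:2].astype(np.float32)),Q.mean(0))
E
```

```text
table z 0.0031809535900730952 0.057446692462522854
plate z 0.017074372577622232
133 109 115
[[     0      0    640    480 299945]
 [   232    170      1      1      1]
 [   252    170      4      4      7]
 [   278    170      1      1      1]
 [   278    170     26     24    506]
 [   190    173      1      1      1]
 [   192    173      1      1      1]
 [   271    173      1      1      1]
 [   250    174      2      2      2]
 [   227    176      1      1      1]
 [   249    177      3      2      4]
 [   343    178      1      1      1]
 [   225    181      1      1      1]
 [   256    181      1      1      1]
 [   195    182    137     83   6683]
 [   196    185      1      1      1]
 [   338    185      1      1      1]
 [   309    188      1      1      1]
 [   321    189      1      1      1]
 [   201    191      1      1      1]
 [   328    190      1      1      1]
 [   277    196      1      1      1]
 [   305    201      1      1      1]
 [   309    203      1      1      1]
 [   340    202      1      1      1]
 [   197    206      1      1      1]
 [   187    215     
[... 900 characters left out ...]
    264      1      1      1]
 [   187    267      1      1      1]
 [   192    266      1      1      1]
 [   324    267      1      1      1]
 [   188    273      1      1      1]
 [   229    273      1      1      1]
 [   186    274      1      1      1]]
((0.594170331954956, 0.13573895394802094), (0.30949103832244873, 0.13256524503231049), 75.26834106445312)
top 85 290 302 218 234
((0.5678609609603882, 0.05103800818324089), (0.041967783123254776, 0.010559857822954655), 34.2351188659668) [0.56772807 0.05123788 0.092     ]
scene 70 337 354 231 236
((0.5615940690040588, 0.055552199482917786), (0.042911045253276825, 0.013559556566178799), 41.28250503540039) [0.56198363 0.05575419 0.092     ]
```

View pics/topc.png

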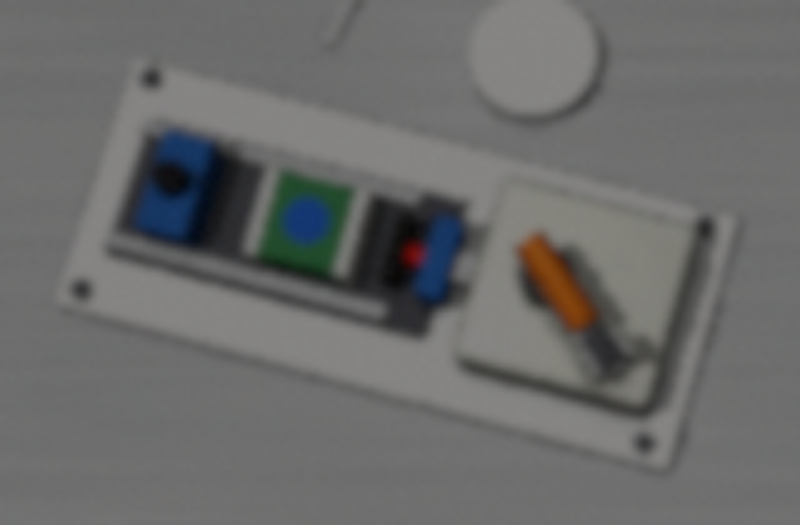

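View pics/scenec.png

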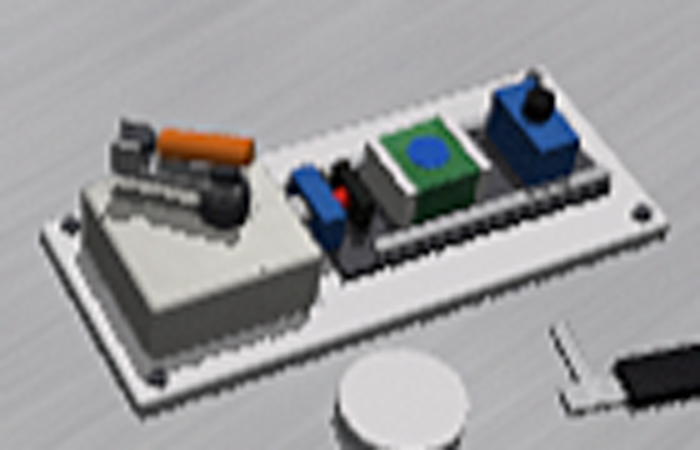

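The top crop shows the orange sleeve from (530,240) to (582,325), with the pivot near (610,365). In the scene crop the sleeve runs from (250,152) to (160,145). The pad, cell and backstop lie in line to the left, with gaps between them.

```bash
cat >> h.py <<'E'
yaw=np.deg2rad(75.27);A=np.array([.59417,.13574])-.08*np.array([np.cos(yaw),np.sin(yaw)])
def world(p): # clamp->world
    p=np.atleast_2d(p);c,s=np.cos(yaw),np.sin(yaw);return np.c_[p[:,:2]@np.array([[c,s],[-s,c]])+A,p[:,2]]
def clampf(P):
    P=np.atleast_2d(P);c,s=np.cos(yaw),np.sin(yaw);return np.c_[(P[:,:2]-A)@np.array([[c,-s],[s,c]]),P[:,2]]
def tri(uvt,uvs):
    M=np.zeros((3,3));b=np.zeros(3);g=[]
    for n,uv in(('top',uvt),('scene',uvs)):
        d=ray(n,uv)[0];d/=np.linalg.norm(d);I=np.eye(3)-np.outer(d,d);M+=I;b+=I@C[n]['position']
    X=np.linalg.solve(M,b);return X,proj('top',X)[0]-uvt,proj('scene',X)[0]-uvs
E
python3 - <<'E'
from h import *
t=lambda x,y:np.array([185+x/5,170+y/5]);s=lambda x,y:np.array([305+x/5,205+y/5])
print('A',A)
for n,a,b in(('free',t(530,240),s(250,152)),('inner',t(582,325),s(160,145)),
  ('screwBL',t(82,290),s(525,75)) ,('screwTL',t(151,78),s(643,213)),('screwTR',t(705,228),s(158,377)),('screwBR',t(645,443),s(70,227)),
  ('pivot',t(612,362),s(130,147)),('cell',t(307,219),s(430,152))):
    X,e1,e2=tri(a,b);print(n,X.round(4),clampf(X).round(4),e1.round(1),e2.round(1))
for n,p in (('bed',[.12,0,.02]),('arm',[0,0,.08])): print(n,world([p]),proj('top',world([p])))
def cl(n,lo,hi,z):
    f=np.load(f'pics/{n}0.npz')['p'];h=cv2.cvtColor(f,cv2.COLOR_RGB2HSV);m=cv2.inRange(h,lo,hi)
    b=(185,170,345,275) if n=='top' else (305,205,445,295)
    y,x=np.nonzero(m);k=(x>b[0])&(x<b[2])&(y>b[1])&(y<b[3]);q=clampf(onplane(n,np.c_[x[k],y[k]],z));return k.sum(),q.min(0).round(4),q.max(0).round(4),np.median(q,0).round(4)
print('green top',cl('top',(45,80,30),(85,255,255),.05))
print('blue top',cl('top',(100,120,40),(125,255,255),.054))
print('red',cl('top',(0,150,60),(4,255,255),.035))
E
```

```text
A [0.57382885 0.05836922]
free [0.5856 0.0633 0.1004] [[ 0.0078 -0.0102  0.1004]] [-0.6 -0.4] [-0.6  0.1]
inner [0.5485 0.0389 0.0904] [[-0.0253  0.0195  0.0904]] [-0.1 -0.1] [-0.1  0. ]
screwBL [0.5779 0.2837 0.0155] [[0.219  0.0533 0.0155]] [0.2 0.1] [ 0.2 -0. ]
screwTL [0.6866 0.2586 0.0122] [[ 0.2223 -0.0582  0.0122]] [-0.4 -0.4] [-0.5  0.1]
screwTR [ 0.6138 -0.014   0.0111] [[-0.0598 -0.057   0.0111]] [-0.5 -0.3] [-0.6  0.1]
screwBR [0.5082 0.013  0.0103] [[-0.0605  0.0519  0.0103]] [-0.4 -0.2] [-0.4  0.1]
pivot [0.5346 0.0278 0.0838] [[-0.0396  0.0302  0.0838]] [-1.1 -0.7] [-1.2  0.2]
cell [0.6074 0.1727 0.0481] [[ 0.1192 -0.0034  0.0481]] [-0.6 -0.4] [-0.6  0.1]
bed [[0.60434057 0.17442539 0.02      ]] [[247.01367007 217.4435602 ]]
arm [[0.57382885 0.05836922 0.08      ]] [[293.18487153 224.82019951]]
green top (np.int64(161), array([ 0.1017, -0.021 ,  0.05  ]), array([0.1349, 0.0217, 0.05  ]), array([0.1181, 0.0073, 0.05  ]))
blue top (np.int64(371), array([ 0.0442, -0.0253,  0.054 ]), array([0.1953, 0.0239, 0.054 ]), array([0.1701, 0.0008, 0.054 ]))
red (np.int64(7), array([ 0.0683, -0.0061,  0.035 ]), array([0.0719, 0.0015, 0.035 ]), array([ 0.0699, -0.0031,  0.035 ]))
```

```bash
sed -i 's/^yaw=.*/yaw=np.deg2rad(75.27);A=np.array([.5762,.0577])/' h.py
cat >> h.py <<'E'
def to(P,ydeg=None):
    s=r.read_state();Rm=R.from_quat(s['eef_rot']);ya=np.degrees(np.arctan2(*Rm.as_matrix()[[1,0],1]))
    d=Rm.inv().apply(np.array(P)-s['position'])*100
    return 't%.2f'%s['t'],d.round(2),'roll' if ydeg is None else round(np.deg2rad((ya-ydeg+180)%360-180),3),'y%.1f'%ya,s['position'].round(4),s['ft_force'].round(2)
H=lambda deg,rad=.05,z=.092:np.r_[A+rad*np.array([np.cos(np.deg2rad(deg)),np.sin(np.deg2rad(deg))]),z]
E
python3 -c "
from h import *
g=H(213.8,.006);print(g);g[2]=.25;print(to(g,-56.2))"
```

```text
[0.57121409 0.05436223 0.092     ]
('t0.10', array([-51.17, -31.49,   4.2 ]), np.float64(2.177), 'y68.5', array([0.2104, 0.5348, 0.2915]), array([-0.47,  0.17, -0.24]))
```

>>> {"api": "apply_moves", "payload": {"series": [{"jaw": -1, "dx": -5, "dy": -3, "dz": 0}, {"jaw": -1, "dx": -10, "dy": -6, "dz": 0, "roll": 0.17}, {"jaw": -1, "dx": -15, "dy": -9.2, "dz": 0, "roll": 0.34}, {"jaw": -1, "dx": -20, "dy": -12.3, "dz": 0, "roll": 0.51}, {"jaw": -1, "dx": -25, "dy": -15.4, "dz": 0, "roll": 0.68}, {"jaw": -1, "dx": -30, "dy": -18.5, "dz": 0, "roll": 0.85}, {"jaw": -1, "dx": -35, "dy": -21.5, "dz": 0, "roll": 1.02}, {"jaw": -1, "dx": -40, "dy": -24.6, "dz": 0, "roll": 1.19}]}}

```text
invalid input
```

```bash
python3 -c "
from h import *
g=H(213.8,.006);g[2]=.25;print(to(g,-56.2))"
```

```text
('t0.10', array([-51.17, -31.49,   4.2 ]), np.float64(2.177), 'y68.5', array([0.2104, 0.5348, 0.2915]), array([-0.47,  0.17, -0.24]))
```

>>> {"api": "apply_moves", "payload": {"grip_force": 10, "series": [{"jaw": -1, "dx": -5, "dy": -3, "dz": 0, "roll": 0.0}, {"jaw": -1, "dx": -10, "dy": -6, "dz": 0, "roll": 0.17}, {"jaw": -1, "dx": -15, "dy": -9.2, "dz": 0, "roll": 0.34}, {"jaw": -1, "dx": -20, "dy": -12.3, "dz": 0, "roll": 0.51}, {"jaw": -1, "dx": -25, "dy": -15.4, "dz": 0, "roll": 0.68}, {"jaw": -1, "dx": -30, "dy": -18.5, "dz": 0, "roll": 0.85}, {"jaw": -1, "dx": -35, "dy": -21.5, "dz": 0, "roll": 1.02}, {"jaw": -1, "dx": -40, "dy": -24.6, "dz": 0, "roll": 1.19}]}}

```text
t: 1.1
position: [0.4935, 0.158, 0.292]
eef_rot: [0.707, 0.707, -0.0, -0.0]
ft_force: [-0.3, -0.5, -0.2]
grip_width: 1.003
gripper_force: 0.0
```

```bash
python3 -c "
from h import *
g=H(213.8,.006);g[2]=.25;print(to(g,-56.2))"
```

```text
('t1.10', array([-10.37,   7.77,   4.2 ]), np.float64(0.981), 'y0.0', array([0.4935, 0.158 , 0.292 ]), array([-0.26, -0.48, -0.2 ]))
```

>>> {"api": "apply_moves", "payload": {"grip_force": 10, "series": [{"jaw": -1, "dx": -4, "dy": 3, "dz": 0, "roll": 0.17}, {"jaw": -1, "dx": -8, "dy": 6, "dz": 1, "roll": 0.34}, {"jaw": -0.5, "dx": -10.4, "dy": 7.8, "dz": 2, "roll": 0.51}, {"jaw": -0.5, "dx": -10.4, "dy": 7.8, "dz": 4.2, "roll": 0.68}, {"jaw": -0.3, "dx": -10.4, "dy": 7.8, "dz": 4.2, "roll": 0.85}, {"jaw": -0.3, "dx": -10.4, "dy": 7.8, "dz": 4.2, "roll": 0.98}, {"jaw": -0.3, "dx": -10.4, "dy": 7.8, "dz": 4.2, "roll": 0.98}]}}

```text
t: 1.98
position: [0.5711, 0.0561, 0.2498]
eef_rot: [0.956, 0.295, -0.0, -0.0]
ft_force: [0.0, -0.6, 0.9]
grip_width: 0.649
gripper_force: 0.0
```

```bash
python3 -c "
from h import *
g=H(213.8,.006);g[2]=.25;print(to(g,-56.2), r.read_state()['grip_width'],r.read_state()['joint_pos'].round(2))
p,d=optics.read_camera('scene');cv2.imwrite('pics/s1.png',cv2.resize(p[130:295,260:450,::-1],None,fx=4,fy=3.6*4/3.6,interpolation=cv2.INTER_CUBIC)[:600])
"
```

```text
('t1.98', array([-0.09,  0.15, -0.02]), np.float64(0.008), 'y-55.7', array([0.5711, 0.0561, 0.2498]), array([ 0.02, -0.64,  0.86])) 0.6488728647335421 [0.08 0.35 1.63 0.   1.16 1.05]
```

>>> {"api": "apply_moves", "payload": {"grip_force": 10, "series": [{"jaw": -0.3, "dx": -0.1, "dy": 0.15, "dz": 3, "roll": 0.0}, {"jaw": -0.3, "dx": -0.1, "dy": 0.15, "dz": 6, "roll": 0.0}, {"jaw": -0.3, "dx": -0.1, "dy": 0.15, "dz": 8.5, "roll": 0.0}, {"jaw": -0.3, "dx": -0.1, "dy": 0.15, "dz": 9, "roll": 0.0}, {"jaw": -0.3, "dx": -0.1, "dy": 0.15, "dz": 9, "roll": 0.0}]}}

```text
t: 2.65
position: [0.5716, 0.0545, 0.1606]
eef_rot: [0.956, 0.294, 0.0, 0.0]
ft_force: [0.3, -0.4, 0.1]
grip_width: 0.652
gripper_force: 0.0
```

```bash
python3 -c "
from h import *
g=H(213.8,.006);g[2]=.16;print(to(g,-56.2))
p,d=optics.read_camera('scene');cv2.imwrite('pics/s1.png',cv2.resize(p[150:295,270:450,::-1],None,fx=4,fy=4,interpolation=cv2.INTER_CUBIC))
"
```

```text
('t2.65', array([-0.04, -0.01,  0.06]), np.float64(0.008), 'y-55.8', array([0.5716, 0.0545, 0.1606]), array([ 0.28, -0.36,  0.11]))
```

View pics/s1.png

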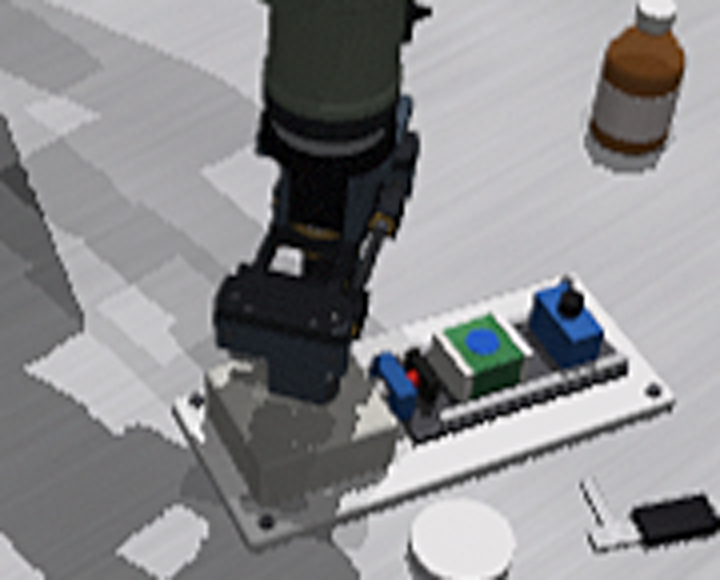

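The gripper now hides the handle and stands over the housing at (290,350). The cell at (480,350) is clear of it. I'll close gently.

>>> {"api": "apply_moves", "payload": {"grip_force": 8, "series": [{"jaw": 1, "dx": 0, "dy": 0, "dz": 0, "roll": 0}, {"jaw": 1, "dx": 0, "dy": 0, "dz": 0, "roll": 0}, {"jaw": 1, "dx": 0, "dy": 0, "dz": 0, "roll": 0}, {"jaw": 1, "dx": 0, "dy": 0, "dz": 0, "roll": 0}, {"jaw": 1, "dx": 0, "dy": 0, "dz": 0, "roll": 0}, {"jaw": 1, "dx": 0, "dy": 0, "dz": 0, "roll": 0}]}}

```text
t: 3.45
position: [0.5711, 0.0548, 0.1603]
eef_rot: [0.956, 0.294, -0.0, -0.0]
ft_force: [-1.2, 1.6, 1.5]
grip_width: 0.177
gripper_force: 8.0
```

>>> {"api": "apply_moves", "payload": {"grip_force": 12, "series": [{"jaw": 1, "dx": -0.05, "dy": 0, "dz": -0.4, "roll": 0}, {"jaw": 1, "dx": -0.18, "dy": 0, "dz": -0.86, "roll": 0}, {"jaw": 1, "dx": -0.35, "dy": 0, "dz": -1.3, "roll": 0}, {"jaw": 1, "dx": -0.52, "dy": 0, "dz": -1.67, "roll": 0}, {"jaw": 1, "dx": -0.75, "dy": 0, "dz": -2.05, "roll": 0}, {"jaw": 1, "dx": -1.01, "dy": 0, "dz": -2.39, "roll": 0}, {"jaw": 1, "dx": -1.32, "dy": 0, "dz": -2.72, "roll": 0}, {"jaw": 1, "dx": -1.64, "dy": 0, "dz": -3.01, "roll": 0}]}}

```text
t: 4.45
position: [0.558, 0.0454, 0.1909]
eef_rot: [0.956, 0.294, 0.001, -0.0]
ft_force: [1.0, 4.0, -5.0]
grip_width: 0.171
gripper_force: 12.0
```

```bash
python3 -c "
from h import *
s=r.read_state();print(s['position'],s['ft_force'],s['torque'])
p,d=optics.read_camera('scene');cv2.imwrite('pics/s2.png',cv2.resize(p[150:295,270:450,::-1],None,fx=4,fy=4,interpolation=cv2.INTER_CUBIC))
"
```

```text
[0.5579722  0.04535586 0.19085591] [ 0.98801644  4.01498896 -4.99275617] [ 0.65915556 -0.21974343  0.10516276]
```

View pics/s2.png

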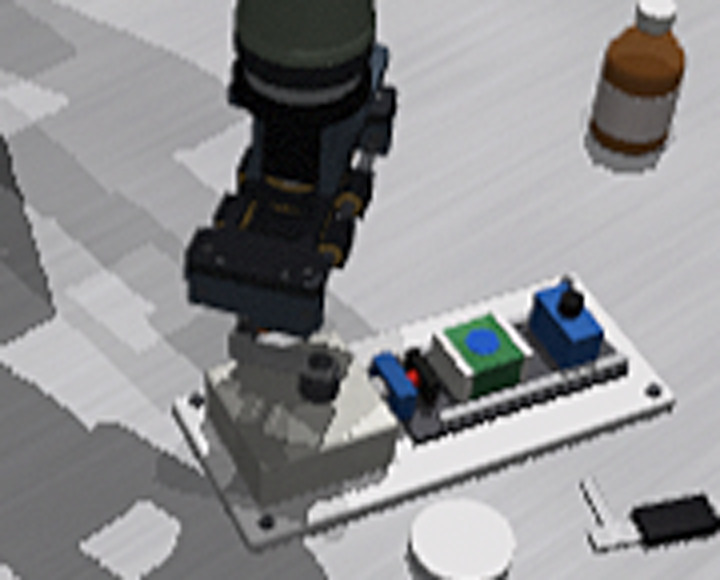

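The handle is rising: the hub at (320,375) is now uncovered and orange shows at (265,335) under the fingers. I'll continue the arc.

>>> {"api": "apply_moves", "payload": {"grip_force": 12, "series": [{"jaw": 1, "dx": -0.36, "dy": 0, "dz": -0.25, "roll": 0}, {"jaw": 1, "dx": -0.74, "dy": 0, "dz": -0.47, "roll": 0}, {"jaw": 1, "dx": -1.14, "dy": 0, "dz": -0.65, "roll": 0}, {"jaw": 1, "dx": -1.56, "dy": 0, "dz": -0.79, "roll": 0}, {"jaw": 1, "dx": -2.0, "dy": 0, "dz": -0.88, "roll": 0}, {"jaw": 1, "dx": -2.43, "dy": 0, "dz": -0.94, "roll": 0}, {"jaw": 1, "dx": -2.7, "dy": 0, "dz": -0.95, "roll": 0}, {"jaw": 1, "dx": -2.7, "dy": 0, "dz": -0.95, "roll": 0}]}}

```text
t: 5.5
position: [0.5375, 0.0311, 0.2025]
eef_rot: [0.956, 0.293, 0.004, -0.0]
ft_force: [1.2, 6.7, 3.7]
grip_width: 0.172
gripper_force: 12.0
```

```bash
python3 -c "
from h import *
s=r.read_state();print(s['position'],s['ft_force'],s['torque'],R.from_quat(s['eef_rot']).inv().apply(s['ft_force']).round(1))
print(to(H(213.8,.05,.2)),to(H(213.8,.054,.2)))"
```

```text
[0.53745156 0.03105233 0.20246108] [1.19445443 6.68420204 3.70506426] [ 1.25928919 -0.35136893  0.09570334] [ 4.8 -4.9 -3.7]
('t5.50', array([-0.3 , -0.06,  0.24]), 'roll', 'y-55.9', array([0.5375, 0.0311, 0.2025]), array([1.19, 6.68, 3.71])) ('t5.50', array([-0.7 , -0.06,  0.24]), 'roll', 'y-55.9', array([0.5375, 0.0311, 0.2025]), array([1.19, 6.68, 3.71]))
```

>>> {"api": "apply_moves", "payload": {"grip_force": 12, "series": [{"jaw": 1, "dx": -0.15, "dy": 0, "dz": 0, "roll": 0}, {"jaw": 1, "dx": -0.3, "dy": 0, "dz": 0, "roll": 0}, {"jaw": 1, "dx": -0.3, "dy": 0, "dz": 0, "roll": 0}]}}

```text
t: 5.88
position: [0.5353, 0.0295, 0.2027]
eef_rot: [0.956, 0.293, 0.004, -0.0]
ft_force: [2.3, 6.8, 4.8]
grip_width: 0.172
gripper_force: 12.0
```

```bash
python3 -c "
from h import *
s=r.read_state();print(s['position'],R.from_quat(s['eef_rot']).inv().apply(s['ft_force']).round(1),R.from_quat(s['eef_rot']).inv().apply(s['torque']).round(2))
print(to(H(213.8,.05,.2)))"
```

```text
[0.53526349 0.02952322 0.20271523] [ 5.8 -4.3 -4.7] [ 0.88  1.04 -0.02]
('t5.88', array([-0.03, -0.06,  0.27]), 'roll', 'y-55.9', array([0.5353, 0.0295, 0.2027]), array([2.3 , 6.8 , 4.76]))
```

>>> {"api": "apply_moves", "payload": {"grip_force": 12, "series": [{"jaw": 1, "dx": -0.15, "dy": 0, "dz": 0, "roll": 0}, {"jaw": 1, "dx": -0.3, "dy": 0, "dz": 0, "roll": 0}, {"jaw": 1, "dx": -0.3, "dy": 0, "dz": 0, "roll": 0}]}}

```text
t: 6.25
position: [0.5328, 0.0278, 0.2029]
eef_rot: [0.956, 0.293, 0.005, -0.0]
ft_force: [1.8, 7.3, 6.2]
grip_width: 0.17
gripper_force: 12.0
```

```bash
python3 -c "
from h import *
s=r.read_state();print(s['position'],R.from_quat(s['eef_rot']).inv().apply(s['ft_force']).round(1),R.from_quat(s['eef_rot']).inv().apply(s['torque']).round(2))
print(to(H(213.8,.05,.2)))"
```

```text
[0.53284061 0.02784207 0.20286293] [ 5.7 -5.  -6.1] [ 0.93  1.05 -0.07]
('t6.25', array([ 0.26, -0.07,  0.29]), 'roll', 'y-55.9', array([0.5328, 0.0278, 0.2029]), array([1.81, 7.31, 6.18]))
```

>>> {"api": "apply_moves", "payload": {"grip_force": 25, "series": [{"jaw": 1, "dx": 0, "dy": 0, "dz": 0, "roll": 0}, {"jaw": 1, "dx": -0.15, "dy": 0, "dz": 0, "roll": 0}, {"jaw": 1, "dx": -0.3, "dy": 0, "dz": 0, "roll": 0}, {"jaw": 1, "dx": -0.3, "dy": 0, "dz": 0, "roll": 0}]}}

```text
t: 6.75
position: [0.5311, 0.0266, 0.203]
eef_rot: [0.956, 0.293, 0.006, -0.001]
ft_force: [3.3, 9.1, 5.6]
grip_width: 0.168
gripper_force: 25.0
```

```bash
python3 -c "
from h import *
s=r.read_state();print(s['position'],R.from_quat(s['eef_rot']).inv().apply(s['ft_force']).round(1),R.from_quat(s['eef_rot']).inv().apply(s['torque']).round(2))
print(to(H(213.8,.05,.2)))
p,d=optics.read_camera('scene');cv2.imwrite('pics/s3.png',cv2.resize(p[170:270,290:410,::-1],None,fx=6,fy=6,interpolation=cv2.INTER_CUBIC))"
```

```text
[0.5311152  0.02658877 0.20304101] [ 7.9 -5.7 -5.6] [ 1.02  1.56 -0.06]
('t6.75', array([ 0.47, -0.08,  0.31]), 'roll', 'y-55.9', array([0.5311, 0.0266, 0.203 ]), array([3.28, 9.06, 5.64]))
```

View pics/s3.png

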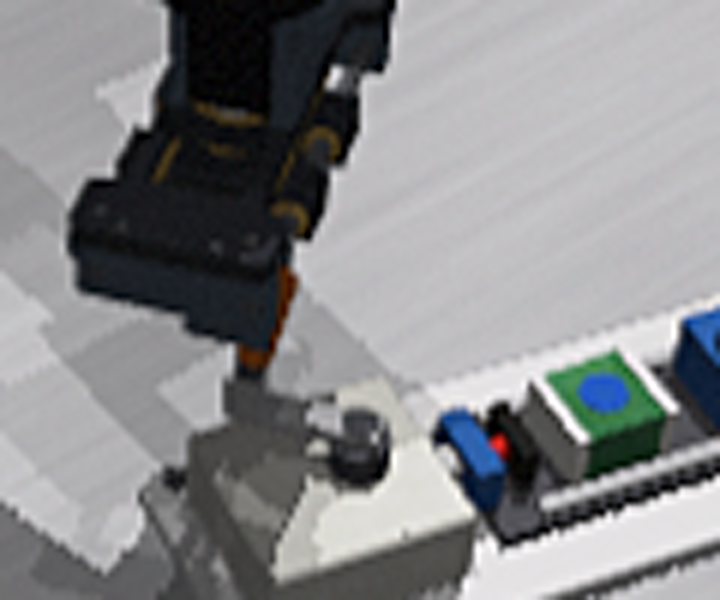

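The handle at (270,320) still leans inward by about 15–20° and has slid to the inner edge of the pads. I'll let go, put the closed fingers on its inner side, and push it outward to the stop.

>>> {"api": "apply_moves", "payload": {"grip_force": 12, "series": [{"jaw": 0.1, "dx": 0, "dy": 0, "dz": 0, "roll": 0}, {"jaw": 0.1, "dx": 0, "dy": 0, "dz": 0, "roll": 0}, {"jaw": 0.1, "dx": 0, "dy": 0, "dz": -1, "roll": 0}, {"jaw": 0.1, "dx": 0, "dy": 0, "dz": -5, "roll": 0}, {"jaw": 1, "dx": 2.5, "dy": 0, "dz": -5.5, "roll": 0}, {"jaw": 1, "dx": 5.2, "dy": 0, "dz": -5.5, "roll": 0}, {"jaw": 1, "dx": 5.2, "dy": 0, "dz": -5.5, "roll": 0}, {"jaw": 1, "dx": 5.2, "dy": 0, "dz": -5.5, "roll": 0}]}}

```text
t: 7.8
position: [0.5702, 0.0537, 0.2547]
eef_rot: [0.956, 0.294, -0.001, 0.0]
ft_force: [-0.6, 0.8, -0.3]
grip_width: 0.044
gripper_force: 0.0
```

```bash
python3 -c "
from h import *
print(to(H(213.8,.0045,.203),-56.2))
p,d=optics.read_camera('scene');np.savez('pics/s4.npz',p=p,d=d);cv2.imwrite('pics/s4.png',cv2.resize(p[150:270,290:430,::-1],None,fx=5,fy=5,interpolation=cv2.INTER_CUBIC))"
```

```text
('t7.80', array([0.28, 0.  , 5.17]), np.float64(0.007), 'y-55.8', array([0.5702, 0.0537, 0.2547]), array([-0.63,  0.78, -0.28]))
```

View pics/s4.png

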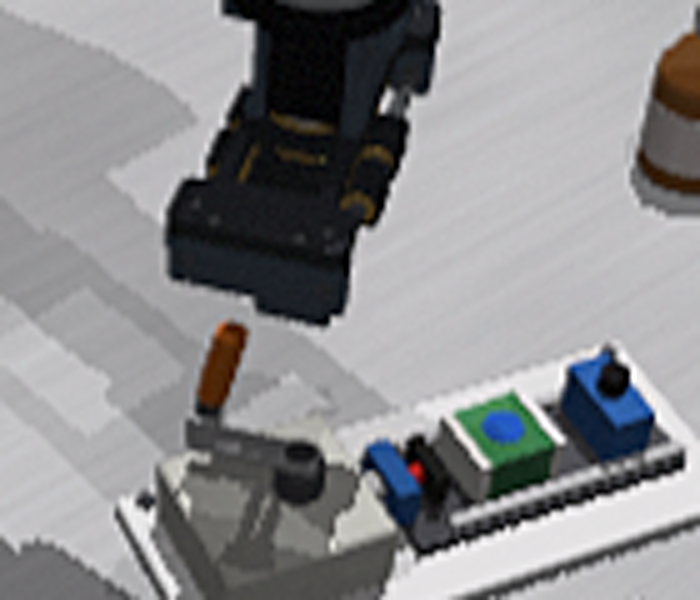

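The handle now stands alone, with the sleeve running from (207,408) to (235,330). I'll compute its angle in the crank's radial plane.

```bash
cat >> h.py <<'E'
def radplane(n,uv,deg):
    u=np.array([np.cos(np.deg2rad(deg)),np.sin(np.deg2rad(deg)),0]);nrm=np.array([-u[1],u[0],0]);o=C[n]['position'];a=np.r_[A,0]
    d=ray(n,uv);t=((a-o)@nrm)/(d@nrm);P=o+d*t[:,None];return np.c_[(P-a)@u,P[:,2]]
def sleeve(n,p,deg,box=(300,170,420,260)):
    h=cv2.cvtColor(p,cv2.COLOR_RGB2HSV);m=(h[...,0]>3)&(h[...,0]<17)&(h[...,1]>150)&(h[...,2]>60)
    y,x=np.nonzero(m);k=(x>box[0])&(x<box[2])&(y>box[1])&(y<box[3]);q=radplane(n,np.c_[x[k],y[k]],deg)
    c=q.mean(0);w,v=np.linalg.eigh(np.cov(q.T));v=v[:,1]*np.sign(v[1,1]);return k.sum(),c.round(4),'angle',round(np.arctan2(v[1],v[0]),3),'from hinge',round(np.arctan2(c[1]-.092,-(c[0]-.05)),3)
E
python3 -c "
from h import *
p=np.load('pics/s4.npz')['p'];print(sleeve('scene',p,213.8))"
```

```text
(np.int64(89), array([0.0422, 0.1281]), 'angle', np.float64(1.761), 'from hinge', np.float64(1.357))
```

>>> {"api": "apply_moves", "payload": {"grip_force": 12, "series": [{"jaw": 1, "dx": 0.3, "dy": 0, "dz": 2, "roll": 0}, {"jaw": 1, "dx": 0.3, "dy": 0, "dz": 4.5, "roll": 0}, {"jaw": 1, "dx": 0.3, "dy": 0, "dz": 5.2, "roll": 0}, {"jaw": 1, "dx": -0.3, "dy": 0, "dz": 5.2, "roll": 0}, {"jaw": 1, "dx": -0.8, "dy": 0, "dz": 5.2, "roll": 0}, {"jaw": 1, "dx": -1.2, "dy": 0, "dz": 5.2, "roll": 0}, {"jaw": 1, "dx": -1.5, "dy": 0, "dz": 5.2, "roll": 0}, {"jaw": 1, "dx": -1.5, "dy": 0, "dz": 5.2, "roll": 0}]}}

```text
t: 8.85
position: [0.5588, 0.0457, 0.2035]
eef_rot: [0.956, 0.294, 0.001, 0.0]
ft_force: [2.8, 1.1, 2.4]
grip_width: 0.004
gripper_force: 1.3
```

```bash
cat >> h.py <<'E'
def st(deg=213.8,rad=.05,z=.2):
    s=r.read_state();q=R.from_quat(s['eef_rot']).inv();v=s['position'][:2]-A
    print('tool F',q.apply(s['ft_force']).round(1),'rad %.4f ang %.2f z %.4f'%(np.hypot(*v),np.degrees(np.arctan2(v[1],v[0]))%360,s['position'][2]),to(H(deg,rad,z)))
E
python3 -c "
from h import *
st()
p,d=optics.read_camera('scene');print(sleeve('scene',p,213.8))"
```

```text
tool F [ 3.   0.7 -2.4] rad 0.0211 ang 214.60 z 0.2035 ('t8.85', array([-2.89, -0.05,  0.35]), 'roll', 'y-55.8', array([0.5588, 0.0457, 0.2035]), array([2.81, 1.11, 2.4 ]))
(np.int64(25), array([0.0485, 0.1085]), 'angle', np.float64(1.678), 'from hinge', np.float64(1.479))
```

Contact is made at 3 N. I'll push on to the stop.

>>> {"api": "apply_moves", "payload": {"grip_force": 12, "series": [{"jaw": 1, "dx": -0.2, "dy": 0, "dz": 0, "roll": 0}, {"jaw": 1, "dx": -0.4, "dy": 0, "dz": 0, "roll": 0}, {"jaw": 1, "dx": -0.4, "dy": 0, "dz": 0, "roll": 0}]}}

```text
t: 9.28
position: [0.5554, 0.0434, 0.2029]
eef_rot: [0.956, 0.294, 0.0, 0.0]
ft_force: [2.6, 0.7, 2.2]
grip_width: 0.009
gripper_force: 1.6
```

```bash
python3 -c "
from h import *
st()"
```

```text
tool F [ 2.6  0.9 -2.2] rad 0.0252 ang 214.47 z 0.2029 ('t9.28', array([-2.48, -0.05,  0.29]), 'roll', 'y-55.8', array([0.5554, 0.0434, 0.2029]), array([2.64, 0.69, 2.17]))
```

>>> {"api": "apply_moves", "payload": {"grip_force": 12, "series": [{"jaw": 1, "dx": -0.1, "dy": 0, "dz": 0, "roll": 0}, {"jaw": 1, "dx": -0.2, "dy": 0, "dz": 0, "roll": 0}, {"jaw": 1, "dx": -0.2, "dy": 0, "dz": 0, "roll": 0}]}}

```text
t: 9.65
position: [0.5548, 0.043, 0.2031]
eef_rot: [0.956, 0.294, 0.002, -0.0]
ft_force: [5.3, 3.7, 0.1]
grip_width: 0.008
gripper_force: 3.3
```

```bash
python3 -c "
from h import *
st()"
```

```text
tool F [ 6.4 -0.1 -0. ] rad 0.0259 ang 214.53 z 0.2031 ('t9.65', array([-2.41, -0.05,  0.3 ]), 'roll', 'y-55.8', array([0.5548, 0.043 , 0.2031]), array([5.29, 3.66, 0.07]))
```

>>> {"api": "apply_moves", "payload": {"grip_force": 12, "series": [{"jaw": 1, "dx": -0.15, "dy": 0, "dz": 0, "roll": 0}, {"jaw": 1, "dx": -0.3, "dy": 0, "dz": 0, "roll": 0}, {"jaw": 1, "dx": -0.3, "dy": 0, "dz": 0, "roll": 0}, {"jaw": 1, "dx": -0.3, "dy": 0, "dz": 0, "roll": 0}]}}

```text
t: 10.15
position: [0.554, 0.0423, 0.2033]
eef_rot: [0.956, 0.294, 0.004, -0.001]
ft_force: [9.6, 6.5, -2.1]
grip_width: 0.004
gripper_force: 5.5
```

```bash
python3 -c "
from h import *
st()"
```

```text
tool F [11.6 -0.   2.2] rad 0.0270 ang 214.72 z 0.2033 ('t10.15', array([-2.31, -0.06,  0.31]), 'roll', 'y-55.9', array([0.554 , 0.0423, 0.2033]), array([ 9.61,  6.55, -2.09]))
```

The handle is on its stop: 11.6 N with almost no travel. I'll back off, rise and look.

>>> {"api": "apply_moves", "payload": {"grip_force": 12, "series": [{"jaw": 1, "dx": 0.8, "dy": 0, "dz": 0, "roll": 0}, {"jaw": 1, "dx": 1.2, "dy": 0, "dz": -2, "roll": 0}, {"jaw": 1, "dx": 1.2, "dy": 0, "dz": -5.5, "roll": 0}, {"jaw": 0, "dx": 1.2, "dy": 0, "dz": -6.5, "roll": 0}, {"jaw": 0, "dx": 1.2, "dy": 0, "dz": -6.5, "roll": 0}]}}

```text
t: 10.78
position: [0.5604, 0.0472, 0.2675]
eef_rot: [0.956, 0.294, -0.001, -0.0]
ft_force: [-0.1, 1.0, -0.3]
grip_width: 0.194
gripper_force: 0.0
```

```bash
python3 -c "
from h import *
st()
p,d=optics.read_camera('scene');print(sleeve('scene',p,213.8))
p,d=optics.read_camera('top')
h=cv2.cvtColor(p,cv2.COLOR_RGB2HSV);m=(h[...,0]>3)&(h[...,0]<17)&(h[...,1]>150)&(h[...,2]>60);m[:200]=0;m[260:]=0;m[:,:250]=0;m[:,345:]=0
y,x=np.nonzero(m);print(len(x))
if len(x):
    Q=onplane('top',[[x.mean(),y.mean()]],.15)[0];v=Q[:2]-A;print(Q,np.hypot(*v),np.degrees(np.arctan2(v[1],v[0]))%360)
"
```

```text
tool F [ 0.5 -0.9  0.3] rad 0.0189 ang 213.66 z 0.2675 ('t10.78', array([-3.1 , -0.01,  6.75]), 'roll', 'y-55.8', array([0.5604, 0.0472, 0.2675]), array([-0.1 ,  1.04, -0.28]))
(np.int64(85), array([0.0497, 0.1286]), 'angle', np.float64(1.573), 'from hinge', np.float64(1.563))
0
```

The handle is upright: 1.57 rad at radius 49.7 mm. I'll move over it, descend and grip.

>>> {"api": "apply_moves", "payload": {"grip_force": 20, "series": [{"jaw": 0, "dx": -3.1, "dy": 0, "dz": 0, "roll": 0}, {"jaw": 0, "dx": -3.1, "dy": 0, "dz": 0, "roll": 0}, {"jaw": 0, "dx": -3.1, "dy": 0, "dz": 3, "roll": 0}, {"jaw": 0, "dx": -3.1, "dy": 0, "dz": 6.7, "roll": 0}, {"jaw": 1, "dx": -3.1, "dy": 0, "dz": 6.7, "roll": 0}, {"jaw": 1, "dx": -3.1, "dy": 0, "dz": 6.7, "roll": 0}, {"jaw": 1, "dx": -3.1, "dy": 0, "dz": 6.7, "roll": 0}, {"jaw": 1, "dx": -3.1, "dy": 0, "dz": 6.7, "roll": 0}]}}

```text
t: 11.88
position: [0.5362, 0.0302, 0.2022]
eef_rot: [0.956, 0.294, 0.001, 0.0]
ft_force: [-0.3, 0.4, 2.5]
grip_width: 0.168
gripper_force: 20.0
```

```bash
python3 -c "
from h import *
st()"
```

```text
tool F [-0.  -0.5 -2.5] rad 0.0485 ang 214.47 z 0.2022 ('t11.88', array([-0.15, -0.06,  0.22]), 'roll', 'y-55.8', array([0.5362, 0.0302, 0.2022]), array([-0.3 ,  0.38,  2.54]))
```

>>> {"api": "apply_moves", "payload": {"grip_force": 50, "series": [{"jaw": 1, "dx": 0, "dy": 0, "dz": 0, "roll": 0}, {"jaw": 1, "dx": 0.02, "dy": -0.5, "dz": 0, "roll": 0}, {"jaw": 1, "dx": 0.1, "dy": -0.99, "dz": 0, "roll": 0}, {"jaw": 1, "dx": 0.22, "dy": -1.48, "dz": 0, "roll": 0}, {"jaw": 1, "dx": 0.39, "dy": -1.95, "dz": 0, "roll": 0}, {"jaw": 1, "dx": 0.61, "dy": -2.4, "dz": 0, "roll": 0}, {"jaw": 1, "dx": 0.61, "dy": -2.4, "dz": 0, "roll": 0}]}}

```text
t: 12.75
position: [0.5276, 0.0513, 0.2021]
eef_rot: [0.956, 0.295, 0.001, 0.003]
ft_force: [0.1, -8.9, 6.4]
grip_width: 0.164
gripper_force: 50.0
```

```bash
cat >> h.py <<'E'
off=np.array([np.cos(np.deg2rad(214.4)),np.sin(np.deg2rad(214.4))])*.0015
def wind(ac,n=.1,k=8):
    s=r.read_state();v=s['position'][:2]+off-A;th=np.arctan2(v[1],v[0])%(2*np.pi);al=np.deg2rad(214.4)-th
    e=v/np.hypot(*v);t=np.array([e[1],-e[0]]);F=s['ft_force'][:2]
    print('t%.2f alpha %.3f rad %.4f z %.4f Fradial(out) %.1f Ftan(cw) %.1f Fz %.1f'%(s['t'],al,np.hypot(*v),s['position'][2],F@e,F@t,s['ft_force'][2]))
    for i in range(1,k+1):
        b=ac+n*i;print('%.2f: %.2f %.2f'%(b,5*(np.cos(ac)-np.cos(b)),-5*(np.sin(b)-np.sin(ac))))
E
python3 -c "
from h import *
wind(.5)"
```

```text
t12.75 alpha 0.455 rad 0.0503 z 0.2021 Fradial(out) 1.2 Ftan(cw) -8.8 Fz 6.4
0.60: 0.26 -0.43
0.70: 0.56 -0.82
0.80: 0.90 -1.19
0.90: 1.28 -1.52
1.00: 1.69 -1.81
1.10: 2.12 -2.06
1.20: 2.58 -2.26
1.30: 3.05 -2.42
```

>>> {"api": "apply_moves", "payload": {"grip_force": 50, "series": [{"jaw": 1, "dx": 0.26, "dy": -0.43, "dz": 0, "roll": 0}, {"jaw": 1, "dx": 0.56, "dy": -0.82, "dz": 0, "roll": 0}, {"jaw": 1, "dx": 0.9, "dy": -1.19, "dz": 0, "roll": 0}, {"jaw": 1, "dx": 1.28, "dy": -1.52, "dz": 0, "roll": 0}, {"jaw": 1, "dx": 1.69, "dy": -1.81, "dz": 0, "roll": 0}, {"jaw": 1, "dx": 2.12, "dy": -2.06, "dz": 0, "roll": 0}, {"jaw": 1, "dx": 2.58, "dy": -2.26, "dz": 0, "roll": 0}, {"jaw": 1, "dx": 2.58, "dy": -2.26, "dz": 0, "roll": 0}]}}

```text
t: 13.75
position: [0.534, 0.0848, 0.2019]
eef_rot: [0.956, 0.295, -0.002, 0.002]
ft_force: [-5.1, -6.7, 11.5]
grip_width: 0.164
gripper_force: 50.0
```

```bash
python3 -c "
from h import *
wind(1.2)"
```

```text
t13.75 alpha 1.143 rad 0.0507 z 0.2019 Fradial(out) 0.9 Ftan(cw) -8.4 Fz 11.5
1.30: 0.47 -0.16
1.40: 0.96 -0.27
1.50: 1.46 -0.33
1.60: 1.96 -0.34
1.70: 2.46 -0.30
1.80: 2.95 -0.21
1.90: 3.43 -0.07
2.00: 3.89 0.11
```

>>> {"api": "apply_moves", "payload": {"grip_force": 50, "series": [{"jaw": 1, "dx": 0.47, "dy": -0.16, "dz": -0.1, "roll": 0}, {"jaw": 1, "dx": 0.96, "dy": -0.27, "dz": -0.2, "roll": 0}, {"jaw": 1, "dx": 1.46, "dy": -0.33, "dz": -0.3, "roll": 0}, {"jaw": 1, "dx": 1.96, "dy": -0.34, "dz": -0.3, "roll": 0}, {"jaw": 1, "dx": 2.46, "dy": -0.3, "dz": -0.3, "roll": 0}, {"jaw": 1, "dx": 2.95, "dy": -0.21, "dz": -0.3, "roll": 0}, {"jaw": 1, "dx": 2.95, "dy": -0.21, "dz": -0.3, "roll": 0}]}}

```text
t: 14.62
position: [0.5546, 0.1038, 0.2022]
eef_rot: [0.956, 0.294, -0.006, -0.0]
ft_force: [-8.0, -1.6, 2.7]
grip_width: 0.166
gripper_force: 50.0
```

```bash
python3 -c "
from h import *
wind(1.8)
p,d=optics.read_camera('scene');np.savez('pics/s5.npz',p=p);cv2.imwrite('pics/s5.png',cv2.resize(p[170:290,310:450,::-1],None,fx=5,fy=5,interpolation=cv2.INTER_CUBIC))"
```

```text
t14.62 alpha 1.704 rad 0.0507 z 0.2022 Fradial(out) 2.1 Ftan(cw) -7.9 Fz 2.7
1.90: 0.48 0.14
2.00: 0.94 0.32
2.10: 1.39 0.55
2.20: 1.81 0.83
2.30: 2.20 1.14
2.40: 2.55 1.49
2.50: 2.87 1.88
2.60: 3.15 2.29
```

View pics/s5.png

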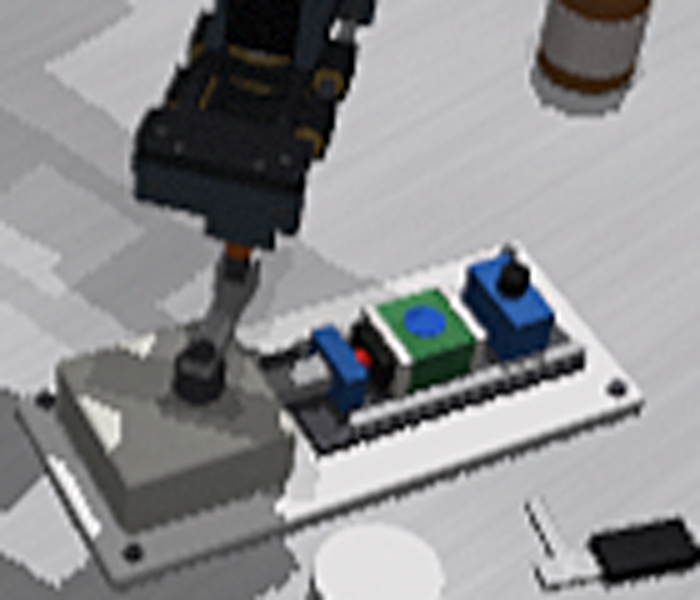

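The handle swings normally. The pad now touches the cell at (380,350), and the cell is about 10 mm from the backstop (crop x about 475). I'll measure that gap.

```bash
cat >> h.py <<'E'
def blue(n,p,box):
    h=cv2.cvtColor(p,cv2.COLOR_RGB2HSV);m=cv2.inRange(h,(100,120,40),(125,255,255))
    k,l,s,c=cv2.connectedComponentsWithStats(m)
    for i in range(1,k):
        x,y=c[i]
        if box[0]<x<box[2] and box[1]<y<box[3] and s[i,4]>8:
            q=clampf(onplane(n,np.argwhere(l==i)[:,::-1],.05 if s[i,4]<90 else .054))
            print(n,s[i].tolist(),'mean',q.mean(0).round(4)[:2],'x',np.percentile(q[:,0],[3,97]).round(4))
E
python3 - <<'E'
from h import *
sb=(305,205,450,295);tb=(185,170,345,275)
blue('scene',np.load('pics/scene0.npz')['p'],sb);blue('top',np.load('pics/top0.npz')['p'],tb)
blue('scene',np.load('pics/s5.npz')['p'],sb);blue('top',optics.read_camera('top')[0],tb)
E
```

```text
scene [403, 221, 18, 21, 219] mean [ 0.1715 -0.0157] x [0.1525 0.1916]
scene [386, 232, 9, 7, 44] mean [ 0.1188 -0.0002] x [0.1094 0.1276]
scene [364, 238, 11, 17, 91] mean [ 0.0484 -0.0161] x [0.0383 0.0569]
top [212, 197, 16, 22, 198] mean [0.1812 0.0028] x [0.1694 0.1944]
top [242, 210, 9, 9, 64] mean [0.1184 0.0002] x [0.1095 0.127 ]
top [267, 213, 10, 18, 109] mean [0.053  0.0025] x [0.0459 0.0612]
scene [403, 221, 18, 21, 213] mean [ 0.1726 -0.015 ] x [0.155  0.1917]
scene [391, 231, 8, 7, 41] mean [ 0.1308 -0.001 ] x [0.1214 0.1402]
scene [372, 235, 12, 18, 100] mean [ 0.0734 -0.0178] x [0.0608 0.0832]
```

>>> {"api": "apply_moves", "payload": {"grip_force": 50, "series": [{"jaw": 1, "dx": 0.48, "dy": 0.14, "dz": 0, "roll": 0}, {"jaw": 1, "dx": 0.94, "dy": 0.32, "dz": 0, "roll": 0}, {"jaw": 1, "dx": 1.39, "dy": 0.55, "dz": 0, "roll": 0}, {"jaw": 1, "dx": 1.81, "dy": 0.83, "dz": 0, "roll": 0}, {"jaw": 1, "dx": 2.2, "dy": 1.14, "dz": 0, "roll": 0}, {"jaw": 1, "dx": 2.2, "dy": 1.14, "dz": 0, "roll": 0}]}}

```text
t: 15.48
position: [0.5793, 0.109, 0.2023]
eef_rot: [0.956, 0.294, -0.005, -0.003]
ft_force: [-8.8, 4.7, 1.1]
grip_width: 0.164
gripper_force: 50.0
```

```bash
python3 -c "
from h import *
wind(2.3,.05);blue('scene',optics.read_camera('scene')[0],(305,205,450,295))"
```

```text
t15.47 alpha 2.207 rad 0.0505 z 0.2023 Fradial(out) 4.3 Ftan(cw) -9.0 Fz 1.1
2.35: 0.18 0.17
2.40: 0.36 0.35
2.45: 0.52 0.54
2.50: 0.67 0.74
2.55: 0.82 0.94
2.60: 0.95 1.15
2.65: 1.08 1.37
2.70: 1.19 1.59
scene [404, 220, 17, 22, 171] mean [ 0.1756 -0.0153] x [0.1574 0.1923]
scene [394, 230, 8, 7, 39] mean [ 0.1396 -0.0011] x [0.1303 0.1482]
scene [375, 235, 12, 16, 98] mean [ 0.0812 -0.0172] x [0.0693 0.0909]
```

>>> {"api": "apply_moves", "payload": {"grip_force": 50, "series": [{"jaw": 1, "dx": 0.18, "dy": 0.17, "dz": 0, "roll": 0}, {"jaw": 1, "dx": 0.36, "dy": 0.35, "dz": 0, "roll": 0}, {"jaw": 1, "dx": 0.52, "dy": 0.54, "dz": 0, "roll": 0}, {"jaw": 1, "dx": 0.52, "dy": 0.54, "dz": 0, "roll": 0}]}}

```text
t: 16.02
position: [0.5867, 0.1081, 0.2023]
eef_rot: [0.956, 0.293, -0.005, -0.003]
ft_force: [-7.2, 6.5, 1.6]
grip_width: 0.165
gripper_force: 50.0
```

```bash
python3 -c "
from h import *
wind(2.45,.05,4);blue('scene',optics.read_camera('scene')[0],(390,205,400,295))"
```

```text
t16.02 alpha 2.356 rad 0.0504 z 0.2023 Fradial(out) 5.0 Ftan(cw) -8.2 Fz 1.6
2.50: 0.15 0.20
2.55: 0.30 0.40
2.60: 0.43 0.61
2.65: 0.56 0.83
scene [394, 230, 9, 6, 42] mean [ 0.1417 -0.0011] x [0.1321 0.1505]
```

>>> {"api": "apply_moves", "payload": {"grip_force": 50, "series": [{"jaw": 1, "dx": 0.26, "dy": 0.1, "dz": 0, "roll": 0}, {"jaw": 1, "dx": 0.41, "dy": 0.3, "dz": 0, "roll": 0}, {"jaw": 1, "dx": 0.41, "dy": 0.3, "dz": 0, "roll": 0}]}}

```text
t: 16.45
position: [0.5917, 0.1073, 0.2022]
eef_rot: [0.956, 0.294, -0.005, -0.003]
ft_force: [-7.9, 3.9, 0.1]
grip_width: 0.159
gripper_force: 50.0
```

```bash
python3 -c "
from h import *
wind(2.55,.05,4);blue('scene',optics.read_camera('scene')[0],(390,205,400,295))"
```

```text
t16.45 alpha 2.456 rad 0.0508 z 0.2022 Fradial(out) 1.5 Ftan(cw) -8.7 Fz 0.1
2.60: 0.13 0.21
2.65: 0.26 0.43
2.70: 0.37 0.65
2.75: 0.47 0.88
scene [395, 230, 8, 6, 40] mean [ 0.1431 -0.001 ] x [0.1345 0.1518]
```

>>> {"api": "apply_moves", "payload": {"grip_force": 50, "series": [{"jaw": 1, "dx": 0.13, "dy": 0.21, "dz": 0, "roll": 0}, {"jaw": 1, "dx": 0.19, "dy": 0.32, "dz": 0, "roll": 0}, {"jaw": 1, "dx": 0.19, "dy": 0.32, "dz": 0, "roll": 0}]}}

```text
t: 16.88
position: [0.5952, 0.106, 0.2022]
eef_rot: [0.956, 0.294, -0.005, -0.003]
ft_force: [-7.8, 4.7, 0.6]
grip_width: 0.161
gripper_force: 50.0
```

```bash
python3 -c "
from h import *
wind(2.625,.05,4);blue('scene',optics.read_camera('scene')[0],(360,205,400,295))"
```

```text
t16.88 alpha 2.529 rad 0.0507 z 0.2022 Fradial(out) 1.6 Ftan(cw) -8.9 Fz 0.6
2.67: 0.12 0.22
2.73: 0.22 0.45
2.77: 0.32 0.68
2.83: 0.40 0.91
scene [395, 230, 9, 6, 40] mean [ 0.1444 -0.0013] x [0.1346 0.1543]
scene [376, 234, 13, 17, 106] mean [ 0.0865 -0.0168] x [0.0734 0.097 ]
```

>>> {"api": "apply_moves", "payload": {"grip_force": 50, "series": [{"jaw": 1, "dx": 0.12, "dy": 0.22, "dz": 0, "roll": 0}, {"jaw": 1, "dx": 0.17, "dy": 0.34, "dz": 0, "roll": 0}, {"jaw": 1, "dx": 0.17, "dy": 0.34, "dz": 0, "roll": 0}]}}

```text
t: 17.3
position: [0.5987, 0.1045, 0.2022]
eef_rot: [0.956, 0.294, -0.005, -0.003]
ft_force: [-7.8, 6.4, 0.2]
grip_width: 0.164
gripper_force: 50.0
```

```bash
python3 -c "
from h import *
wind(2.70,.05,4);blue('scene',optics.read_camera('scene')[0],(360,205,400,295))"
```

```text
t17.30 alpha 2.606 rad 0.0506 z 0.2022 Fradial(out) 2.5 Ftan(cw) -9.8 Fz 0.2
2.75: 0.10 0.23
2.80: 0.19 0.46
2.85: 0.27 0.70
2.90: 0.33 0.94
scene [396, 230, 8, 6, 39] mean [ 0.1455 -0.0018] x [0.1368 0.1543]
scene [378, 234, 11, 16, 95] mean [ 0.0882 -0.0174] x [0.0755 0.0977]
```

>>> {"api": "apply_moves", "payload": {"grip_force": 50, "series": [{"jaw": 1, "dx": 0.1, "dy": 0.23, "dz": 0, "roll": 0}, {"jaw": 1, "dx": 0.15, "dy": 0.34, "dz": 0, "roll": 0}, {"jaw": 1, "dx": 0.15, "dy": 0.34, "dz": 0, "roll": 0}]}}

```text
t: 17.73
position: [0.6017, 0.1029, 0.2022]
eef_rot: [0.956, 0.293, -0.005, -0.004]
ft_force: [-6.9, 6.8, 0.1]
grip_width: 0.166
gripper_force: 50.0
```

```bash
python3 -c "
from h import *
wind(2.775,.05,4);blue('scene',optics.read_camera('scene')[0],(360,205,400,295))"
```

```text
t17.73 alpha 2.672 rad 0.0506 z 0.2022 Fradial(out) 2.6 Ftan(cw) -9.3 Fz 0.1
2.82: 0.08 0.24
2.88: 0.16 0.47
2.92: 0.22 0.72
2.98: 0.26 0.96
scene [396, 230, 8, 6, 39] mean [ 0.1455 -0.0018] x [0.1368 0.1543]
scene [378, 234, 12, 17, 102] mean [ 0.089  -0.0178] x [0.0757 0.0991]
```

>>> {"api": "apply_moves", "payload": {"grip_force": 50, "series": [{"jaw": 1, "dx": 0.08, "dy": 0.24, "dz": 0, "roll": 0}, {"jaw": 1, "dx": 0.13, "dy": 0.36, "dz": 0, "roll": 0}, {"jaw": 1, "dx": 0.13, "dy": 0.36, "dz": 0, "roll": 0}]}}

```text
t: 18.15
position: [0.6047, 0.1011, 0.2023]
eef_rot: [0.956, 0.293, -0.005, -0.004]
ft_force: [-8.7, 8.1, 0.2]
grip_width: 0.163
gripper_force: 50.0
```

```bash
python3 -c "
from h import *
wind(2.85,.05,4);blue('scene',optics.read_camera('scene')[0],(360,205,400,295))"
```

```text
t18.15 alpha 2.741 rad 0.0505 z 0.2023 Fradial(out) 2.1 Ftan(cw) -11.7 Fz 0.2
2.90: 0.07 0.24
2.95: 0.12 0.49
3.00: 0.16 0.73
3.05: 0.19 0.98
scene [396, 230, 8, 6, 39] mean [ 0.1455 -0.0018] x [0.1368 0.1543]
scene [378, 234, 12, 16, 101] mean [ 0.0899 -0.0174] x [0.0773 0.1   ]
```

>>> {"api": "apply_moves", "payload": {"grip_force": 50, "series": [{"jaw": 1, "dx": 0.07, "dy": 0.24, "dz": 0, "roll": 0}, {"jaw": 1, "dx": 0.12, "dy": 0.49, "dz": 0, "roll": 0}, {"jaw": 1, "dx": 0.12, "dy": 0.49, "dz": 0, "roll": 0}, {"jaw": 1, "dx": 0.12, "dy": 0.49, "dz": 0, "roll": 0}]}}

```text
t: 18.7
position: [0.6084, 0.0983, 0.2022]
eef_rot: [0.956, 0.293, -0.004, -0.005]
ft_force: [-7.9, 10.8, 0.8]
grip_width: 0.168
gripper_force: 50.0
```

```bash
python3 -c "
from h import *
wind(2.95,.05,4);blue('scene',optics.read_camera('scene')[0],(360,205,400,295))"
```

```text
t18.70 alpha 2.833 rad 0.0504 z 0.2022 Fradial(out) 3.6 Ftan(cw) -12.9 Fz 0.8
3.00: 0.04 0.25
3.05: 0.07 0.49
3.10: 0.09 0.74
3.15: 0.09 0.99
scene [396, 230, 8, 6, 39] mean [ 0.1455 -0.0018] x [0.1368 0.1543]
scene [379, 232, 11, 18, 102] mean [ 0.0918 -0.0167] x [0.0782 0.1021]
```

The force rise of about 4.2 N over free running agrees with a travel of about 3.7 mm. I'll relax the arm's wind-up, then check.

>>> {"api": "apply_moves", "payload": {"grip_force": 50, "series": [{"jaw": 1, "dx": 0, "dy": -0.25, "dz": 0, "roll": 0}, {"jaw": 1, "dx": 0.02, "dy": -0.5, "dz": 0, "roll": 0}, {"jaw": 1, "dx": 0.02, "dy": -0.5, "dz": 0, "roll": 0}]}}

```text
t: 19.12
position: [0.6078, 0.0995, 0.2024]
eef_rot: [0.956, 0.294, -0.003, -0.001]
ft_force: [-4.5, 1.1, -4.6]
grip_width: 0.165
gripper_force: 50.0
```

```bash
python3 -c "
from h import *
wind(2.85,.05,1);s=r.read_state();print(R.from_quat(s['eef_rot']).inv().apply(s['ft_force']).round(1))"
```

```text
t19.12 alpha 2.809 rad 0.0510 z 0.2024 Fradial(out) -1.8 Ftan(cw) -4.3 Fz -4.6
2.90: 0.07 0.24
[-3.1 -3.4  4.6]
```

>>> {"api": "apply_moves", "payload": {"grip_force": 20, "series": [{"jaw": 1, "dx": -0.05, "dy": -0.13, "dz": 0.1, "roll": 0}, {"jaw": 1, "dx": -0.05, "dy": -0.13, "dz": 0.1, "roll": 0}, {"jaw": 0.1, "dx": -0.05, "dy": -0.13, "dz": 0.1, "roll": 0}, {"jaw": 0.1, "dx": -0.05, "dy": -0.13, "dz": 0.1, "roll": 0}, {"jaw": 0.1, "dx": -0.05, "dy": -0.13, "dz": 0.1, "roll": 0}, {"jaw": 0.1, "dx": -0.05, "dy": -0.13, "dz": 0.1, "roll": 0}]}}

```text
t: 19.88
position: [0.6091, 0.1, 0.2031]
eef_rot: [0.956, 0.294, 0.001, 0.0]
ft_force: [-0.4, -0.6, -0.5]
grip_width: 0.448
gripper_force: 0.0
```

```bash
python3 -c "
from h import *
wind(2.85,.05,1);blue('scene',optics.read_camera('scene')[0],(360,205,400,295))"
```

```text
t19.88 alpha 2.825 rad 0.0522 z 0.2031 Fradial(out) -0.7 Ftan(cw) 0.1 Fz -0.5
2.90: 0.07 0.24
scene [396, 230, 8, 6, 39] mean [ 0.1455 -0.0018] x [0.1368 0.1543]
scene [378, 233, 12, 17, 105] mean [ 0.0914 -0.0163] x [0.0783 0.1021]
```

Released cleanly with no contact force. I'll rise straight up and check.

>>> {"api": "apply_moves", "payload": {"grip_force": 20, "series": [{"jaw": 0.1, "dx": 0, "dy": 0, "dz": -1.5, "roll": 0}, {"jaw": 0.1, "dx": 0, "dy": 0, "dz": -5, "roll": 0}, {"jaw": 0.1, "dx": 0, "dy": 0, "dz": -10, "roll": 0}, {"jaw": 0.1, "dx": 0, "dy": 0, "dz": -13, "roll": 0}, {"jaw": 0.1, "dx": -6, "dy": 0, "dz": -13, "roll": 0}, {"jaw": 0.1, "dx": -12, "dy": 0, "dz": -13, "roll": 0}, {"jaw": 0.1, "dx": -16, "dy": 0, "dz": -13, "roll": 0}, {"jaw": 0.1, "dx": -16, "dy": 0, "dz": -13, "roll": 0}]}}

```text
t: 20.92
position: [0.4746, 0.0091, 0.3346]
eef_rot: [0.956, 0.293, 0.001, 0.0]
ft_force: [0.9, 0.6, 1.1]
grip_width: 0.448
gripper_force: 0.0
```

```bash
python3 -c "
from h import *
p,d=optics.read_camera('scene');print(sleeve('scene',p,214.4-np.degrees(2.83)));blue('scene',p,(305,205,450,295))
q,d=optics.read_camera('top');blue('top',q,(185,170,345,275))
a=cv2.resize(p[170:290,310:450,::-1],None,fx=5,fy=5,interpolation=cv2.INTER_CUBIC)
cv2.imwrite('pics/s6.png',a)"
```

```text
(np.int64(92), array([0.0504, 0.1319]), 'angle', np.float64(1.584), 'from hinge', np.float64(1.581))
scene [404, 221, 17, 21, 142] mean [ 0.1779 -0.0153] x [0.1611 0.1927]
scene [396, 230, 8, 6, 40] mean [ 0.1454 -0.0015] x [0.1369 0.1543]
scene [379, 233, 11, 17, 99] mean [ 0.0917 -0.0166] x [0.0782 0.1022]
top [212, 197, 15, 21, 169] mean [0.1832 0.0029] x [0.1727 0.1945]
top [231, 206, 9, 9, 65] mean [ 0.1455 -0.0007] x [0.1366 0.1541]
```

View pics/s6.png

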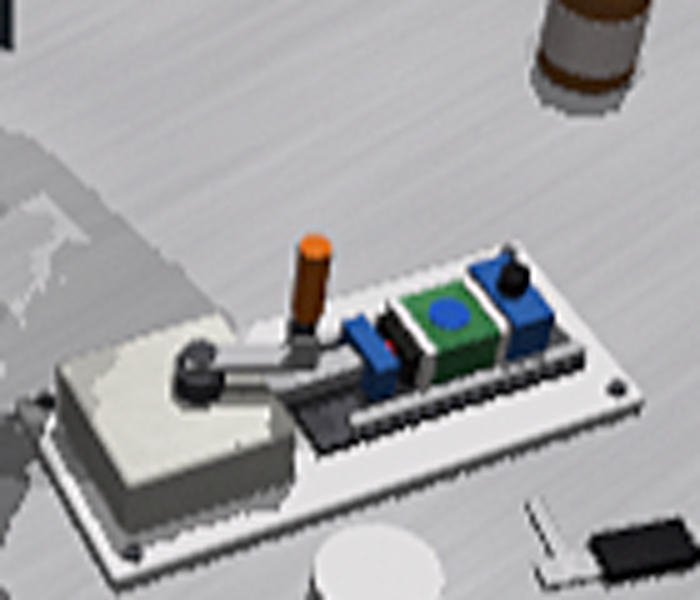

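The handle stands upright at (312,285) and the cell sits against the backstop at (500,330). The carriage-to-cell distance shrank by about 4 mm compared with the free push, so the spring is about half-way in. I'll hand in.

```bash
python3 -c "
from cell import ticket
print(ticket.close_job())"
```

```text
the job is handed in; nothing more can be done
None
```

The job is handed in: the handle stands upright (about 1.58 rad by camera), and the cell is clamped square against the backstop with the pad spring pushed in about 4 mm of 8 (roughly 14 N). The robot is clear of the clamp, took about 21 s and touched only the handle; the hand-in returned no verdict.

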